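# Discharge the checked brass roller at the pedal-tipped gauging cradle

## Robot

A 6-joint arm with a two-finger parallel gripper is mounted at the origin on the work surface. World frame = base frame: x ahead of the robot, y to its left, z up, the work surface at z = 0. Lengths are in m, angles in rad, forces in N, time in s.
With the tool pointing down it reaches from about 0.3 to 0.825 m from the base axis. Payload 5.4 kg.
Tool frame: the origin (TCP) lies between the finger pads, 19 mm behind the fingertips; this is the grasp point; z points along the fingers, y is the line along which they close (so a half turn about z gives the same grasp; the last joint's range is limited). The gripper opens to 92 mm and grips with 3 to 60 N. Pads are 20 mm wide; open, the fingers measure 128 mm over their backs; the gripper's body (75 mm by 189 mm) begins 69 mm behind the grasp point.
Start: joints at [1.005, 0.158, 1.597, -0, 1.386, -0.21], TCP at [0.2, 0.539, 0.233] pointing down, gripper open.
Joint ranges: [-2.91, 2.91], [-0.94, 2.29], [0.18, 2.7], [-1.29, 4.43], [0.17, 2.64], [-3, 3]. Speed limits (rad/s): [2.57, 2.57, 3.14, 3.14, 3.14, 3.14].

## Interface

Orientations are given as a rotation vector (axis times angle).
In Python, from workcell import bot gives the robot as it stands. Calls block until the motion is done:
- bot.goto(position, orientation): joint-space move of the TCP to a pose.
- bot.line_to(position, rot=None, max_speed=0.15): straight line of the TCP; rot=None keeps the orientation; max_speed is the mean speed in m/s.
- bot.set_joints(angles): joint-space move.
- bot.set_gripper(opening, newtons=None): opening from 0.0 (shut) to 1.0 (fully open); newtons is the grip in N (None keeps the last); returns when the fingers have stopped.
- bot.hold(seconds).
- bot.inverse_kinematics(position, orientation): joint angles nearest the present ones, or None.
- bot.read_camera(name): name is "scene" or "side" or "wrist"; returns a dict with "pixels" (384x512x3 uint8, blue, green, red), "fx", "fy", "cx", "cy" (pixels), "R" (3x3) and "t" (3): a world point X has camera coordinates R X + t. Camera axes: x right, y down, z forward; pixel columns grow to the right and rows downward; lengths in m; the calibration is good to about 2 mm. The wrist camera is an equidistant fisheye: a pixel r from the principal point sees the ray r / f radians off the axis. A picture is of the moment at which its call begins. There is no depth.
A pose or a line that the arm cannot do raises bot.MotionError and nothing moves.
- bot.job_done(): hands the job in; it is judged then, once.
Readings, each from a call of its own:
- bot.current_clock(): time.
- bot.current_joints(): joint angles.
- bot.current_joint_vel(): joint speeds.
- bot.current_effort(): joint torques, N m.
- bot.current_ee_pos(): TCP position.
- bot.current_tool_rot(): TCP orientation.
- bot.current_contact_force(): force on the tool from outside, world axes, zero at the start.
- bot.current_ft_torque(): the same for the moment, N m.
- bot.current_opening(): opening from 0.0 (shut) to 1.0 (fully open).
- bot.current_grip_force(): force on a finger pad.
Only numpy, scipy, OpenCV 4.12 (cv2) and the standard library are available. Lean on these libraries where they do the work, as an engineer would, in place of code of your own. Each camera call takes 0.05 s, during which the arm holds its last target. There are 200 camera calls.

## Task

The brass roller has passed inspection. Slide the catch tray along until its green pocket is lined up squarely in front of the tipping cradle and turn the black clamp knob clockwise as far as it goes to lock the tray there; then lay the brass roller in the cradle, let go of it, and press the red pedal right down to its stop for a moment so that the roller is tipped out into the green pocket. Do not put the roller into the pocket by hand, let the pedal come back up at the end, and leave the steel rollers, the snap gauge and the white tub where they are.

Things in the scene. Friction and masses are not known exactly. Their poses are not given: they have to be found in the camera images.
- station: Discharge station, fixed: dark base plate 230 (x) x 400 (y) x 8 mm, origin at the centre of its underside, on the bench. It carries cradle, pedal, tray and knob. Its x runs from the tray (at x -71 mm) to the back of the cradle, z up; the cradle stands at y = 0, the tray slides along y in front of it, the pedal is at y = -150 mm.
- cradle_seat (a point): Centre of a roller resting in the cradle, 67 mm above the bench. The roller's axis lies along y (the station's y) on two rails 36 mm apart (open gap for a finger) between cheeks 58 mm apart, against two stop posts at the back, 30 mm tall, also 36 mm apart. At rest the rails slope 0.3 rad down to the back (+x), so a roller laid here stays.
- cradle (a joint): Tilt of the cradle about its front edge (70 mm above the bench), rad: 0 at rest, linked to the pedal (2 x its angle), 0.6 with the pedal at its stop, when the rails slope 0.3 rad down to the front and a roller rolls off the front edge into the pocket before it.
- pedal (a joint): Angle of the red hinged pedal, rad: 0 up, 0.3 down at its stop. A spring returns it. Pressing at the pad takes about 4 N to start and up to 15 N at the stop with a roller in the cradle.
- pedal_pad (a point): Centre of the top of the pedal's black rubber pad (46 x 50 mm), where to press. The red pedal's hinge lies 90 mm further along the station's +x, 50 mm above the bench. The pad is 78 mm above the bench when up, 51 mm at the stop, moving nearly straight down. The point tilts with the pedal.
- tray (a joint): Catch tray's place along its slide, m: grows to the station's +y, range 0 to 0.12. The green pocket is in line with the cradle at 0.088 (white mark on its near rim midway between the cradle's two arms with yellow marks). It drags with about 3 N, clamped or not, and stays where it is left; slide it by gripping the clamp knob.
- green_pocket (a point): Centre of the green pocket's floor, 18 mm above the bench, moving with the tray; axes as the station's. Inside 48 (x) x 72 (y) mm, walls 4 mm, rim 54 mm above the bench, 66 mm on the side away from the cradle. In line when its y in the station's frame is 0.
- red_pocket (a point): Centre of the floor of the like red pocket, 76 mm to the +y side of the green one on the same tray; not to be used.
- clamp (a joint): Angle of the black clamp knob, rad: 0 loose, grows clockwise seen from above, 1.4 at its end (tight). It stays where it is left (0.06 N m of friction).
- clamp_grip (a point): On the knob's axis at grip height, 92 mm above the bench, on a grey block at the tray's +y end, 147 mm in +y from green_pocket. The knob is a bar 38 mm long, 14 mm thick, 32 mm tall (top 7 mm above the point) on a 40 mm disc. The point's x lies along the bar and turns with it; at clamp = 0 it is the station's x.
- rack: Blue rack 230 (x) x 60 (y) mm, fixed, origin at the centre of its underside: three places 72 mm apart along its x, each with one roller lying along x on four small blocks, tops 30 mm above the bench, 10 to 16 mm to either side and 15 to 23 mm to either end of the roller's middle.
- brass_roller: The brass roller to discharge: 30 mm diameter, 50 mm long, about 0.25 kg, origin at its centre, axis along its own x. In the rack its centre is 41 mm above the bench. Grip it across its diameter from above, TCP about 8 mm above its centre so that the fingertips clear what it lies on.
- steel_roller_a: A steel roller of the same size in the rack. Leave it.
- steel_roller_b: Another steel roller of the same size in the rack. Leave it.
- snap_gauge: A dial snap gauge lying on the bench, about 190 x 70 x 24 mm, black and aluminium with a white dial. Origin at its underside near its middle. Leave it.
- white_tub: A white plastic tub, 90 mm across, 55 mm tall. Origin: centre of its underside. Leave it.
Not all that is in view belongs to the job. Leave any blue or purple look-alike of the brass_roller alone.

How it is judged:
By the outcome, as a careful person would: the job done as asked, in the order asked, and still so for the second after the job is handed in, with the robot touching nothing.
It also fails if it takes over 61 s, if anything falls off the work surface, if the arm or the gripper's body presses on something with over 40 N, if the wrist force passes 120 N, or if a joint passes its speed limit or range.

## Working session

There is one attempt and no reset: what is moved stays moved. The work goes in short steps, each a Python script; the robot and the scene stay as the last script left them, time stands still between calls to the robot, and variables do not carry over. Pictures are saved under pics/ and viewed, at most 10 in all, crops included, and the job is handed in when it is done.

```bash
mkdir -p pics; ls
python3 - <<'E'
from workcell import bot
import cv2,numpy as np
for n in("scene","side","wrist"):
    c=bot.read_camera(n); cv2.imwrite(f"pics/{n}0.png",c["pixels"]); print(n,c["fx"],c["fy"],c["cx"],c["cy"],np.round(c["R"],4).tolist(),np.round(c["t"],4).tolist())
print(bot.current_tool_rot(),bot.current_clock())
E
```

```text
pics
scene 375.34066678514466 375.34066678514466 254.8153607546085 190.66014726836292 [[0.7779, 0.6284, 0.0058], [0.5113, -0.6275, -0.5871], [-0.3653, 0.4597, -0.8095]] [-0.4637, -0.2313, 1.4817]
side 493.2538687674614 493.2538687674614 247.6150091213617 199.6042460792647 [[0.7335, -0.6795, 0.0169], [-0.3701, -0.4201, -0.8286], [0.5701, 0.6015, -0.5596]] [-0.4007, 0.2911, 1.0837]
wrist 297.3186396354542 297.3186396354542 258.101529427215 198.49609170412063 [[0.3487, 0.9372, -0.0019], [0.8975, -0.3333, 0.2889], [0.2702, -0.1025, -0.9573]] [-0.5741, -0.0346, 0.3921]
[-5.55878120e-01 -3.09144993e+00  2.03645748e-03] 0.15
```

View pics/scene0.png

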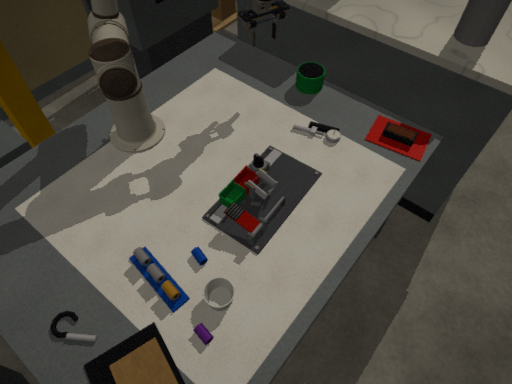

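View pics/side0.png

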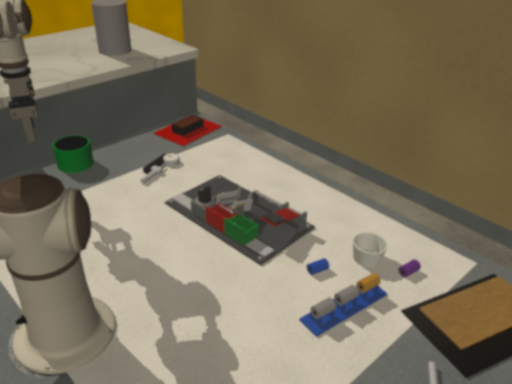

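View pics/wrist0.png

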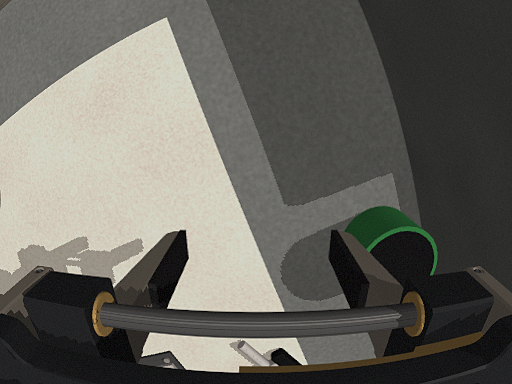

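The scene view shows the station plate with corners near (273,148), (321,174), (257,249) and (205,216). The knob is at (258,161), and the brass roller is at (171,290) in the rack's lower-right place. In the side view the plate corners are (220,176), (314,227), (262,260) and (166,203), and the brass roller is at (369,283). The wrist view shows neither yet.

```bash
cat > h.py <<'E'
from workcell import bot
import cv2,numpy as np
from scipy.spatial.transform import Rotation as Ro
from scipy.optimize import least_squares
def ray(c,p,fish=False):
    x=(np.array(p,float)-[c["cx"],c["cy"]])/[c["fx"],c["fy"]]
    if fish:
        r=np.linalg.norm(x); d=np.r_[x/r*np.sin(r),np.cos(r)] if r>0 else np.array([0,0,1.])
    else: d=np.r_[x,1]
    R=np.array(c["R"]); return -R.T@np.array(c["t"]),R.T@(d/np.linalg.norm(d))
def plane(c,p,z,fish=False):
    o,d=ray(c,p,fish); return o+d*(z-o[2])/d[2]
def tri(obs):
    A=0;b=0
    for o,d in obs:
        P=np.eye(3)-np.outer(d,d);A=A+P;b=b+P@o
    return np.linalg.solve(A,b)
def proj(c,X,fish=False):
    v=np.array(c["R"])@X+c["t"]
    if fish:
        r=np.hypot(v[0],v[1]); u=v[:2]/max(r,1e-12)*np.arctan2(r,v[2])
    else: u=v[:2]/v[2]
    return u*[c["fx"],c["fy"]]+[c["cx"],c["cy"]]
def down(yaw): return (Ro.from_euler('z',yaw)*Ro.from_euler('x',np.pi)).as_rotvec()
E
python3 - <<'E'
from h import *
s=bot.read_camera("scene");d=bot.read_camera("side");w=bot.read_camera("wrist")
np.set_printoptions(precision=4,suppress=True)
for n,a,b in [("c1",(273,148),(166,203)),("c2",(321,174),(220,176)),("c3",(257,249),(314,227)),("c4",(205,216),(262,260)),("brass",(171,290),(369,283)),("knob",(259,159),(205,192)),("tub",(219,286),(369,240)),("steel",(142,256),(323,308))]:
    print(n,tri([ray(s,a),ray(d,b)]),plane(s,a,.008),plane(d,b,.008))
T=Ro.from_rotvec(bot.current_tool_rot()).as_matrix()
print("cam in tool",T.T@(-w["R"].T@w["t"]-bot.current_ee_pos()),"axes",T.T@w["R"].T)
E
```

```text
c1 [ 0.4617  0.2782 -0.0087] [0.4704 0.2654 0.008 ] [0.4486 0.2576 0.008 ]
c2 [0.6791 0.2788 0.0016] [0.681  0.2744 0.008 ] [0.6722 0.2701 0.008 ]
c3 [ 0.6928 -0.1126  0.0097] [ 0.6897 -0.1051  0.008 ] [ 0.6932 -0.119   0.008 ]
c4 [ 0.4819 -0.122   0.0104] [ 0.4798 -0.1191  0.008 ] [ 0.4837 -0.1224  0.008 ]
brass [ 0.5913 -0.3736  0.0381] [ 0.5781 -0.367   0.008 ] [ 0.6211 -0.3598  0.008 ]
knob [0.504  0.1359 0.0841] [0.4635 0.1888 0.008 ] [0.5749 0.2274 0.008 ]
tub [ 0.6983 -0.2888  0.0636] [ 0.6786 -0.2698  0.008 ] [ 0.7619 -0.2588  0.008 ]
steel [ 0.4468 -0.3539  0.0389] [ 0.4293 -0.3477  0.008 ] [ 0.4719 -0.3376  0.008 ]
cam in tool [ 0.0798  0.0001 -0.1517] axes [[-0.0004 -0.9573 -0.2892]
 [ 1.     -0.0003 -0.0006]
 [ 0.0005 -0.2892  0.9573]]
```

```bash
cat >> h.py <<'E'
import pickle
def snap(n):
    c=bot.read_camera("wrist"); pickle.dump(c,open(f"pics/{n}.pkl","wb")); return c["pixels"]
E
python3 - <<'E'
from h import *
ims=[]
for n,p,y in [("s1",(.64,.13,.27),np.pi+.035),("s2",(.62,.03,.27),np.pi+.035),("r1",(.66,-.31,.25),np.pi-.135),("r2",(.58,-.38,.25),np.pi-.135)]:
    bot.goto(p,down(y)); ims.append(snap(n)); print(n,bot.current_clock(),bot.current_joints())
for i,n in enumerate(["s1","s2","r1","r2"]):
    c=ims[i][40:340,56:456] ; ims[i]=cv2.resize(c,(800,600),interpolation=cv2.INTER_CUBIC); cv2.imwrite(f"pics/{n}.png",ims[i])
E
```

```text
s1 2.5083 [ 1.72155590e-02  3.38690215e-01  1.31088783e+00  1.93989950e-04
  1.49215727e+00 -1.58983564e+00]
s2 3.05 [-1.45159181e-01  2.54098452e-01  1.41373409e+00  6.12176551e-04
  1.47346957e+00 -1.75145400e+00]
r1 4.3917 [-6.01752672e-01  5.53334381e-01  1.06489899e+00  5.02936029e-04
  1.52297486e+00 -2.03992283e+00]
r2 4.95 [-7.52392774e-01  4.54738618e-01  1.19926754e+00  6.38046437e-04
  1.48706182e+00 -2.18934170e+00]
```

View pics/s1.png

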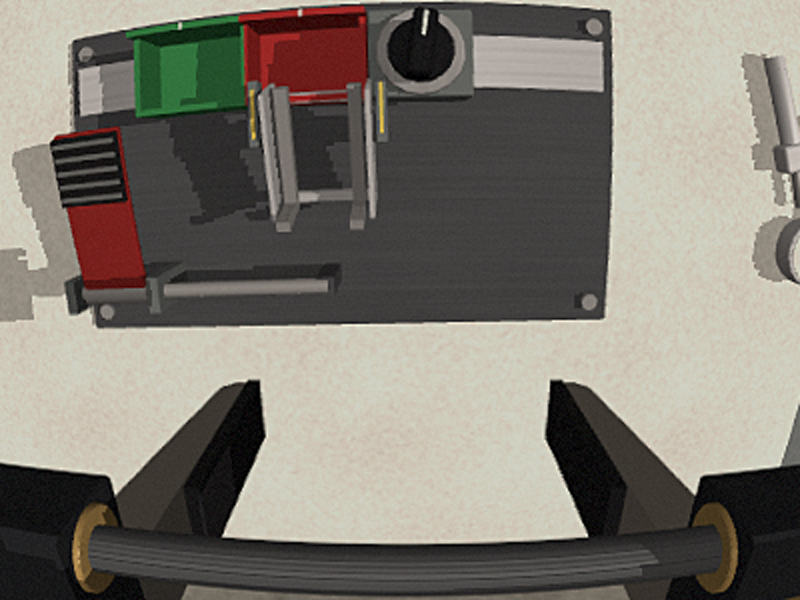

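View pics/s2.png

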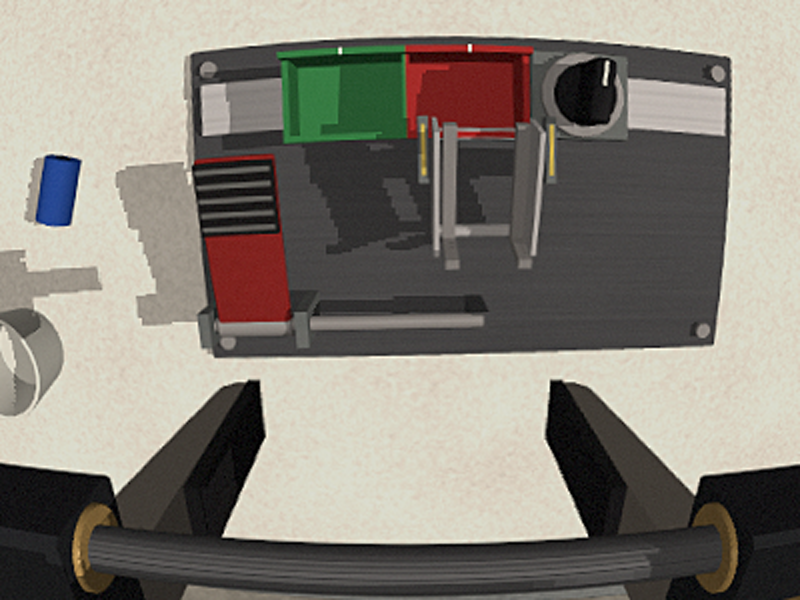

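View pics/r2.png

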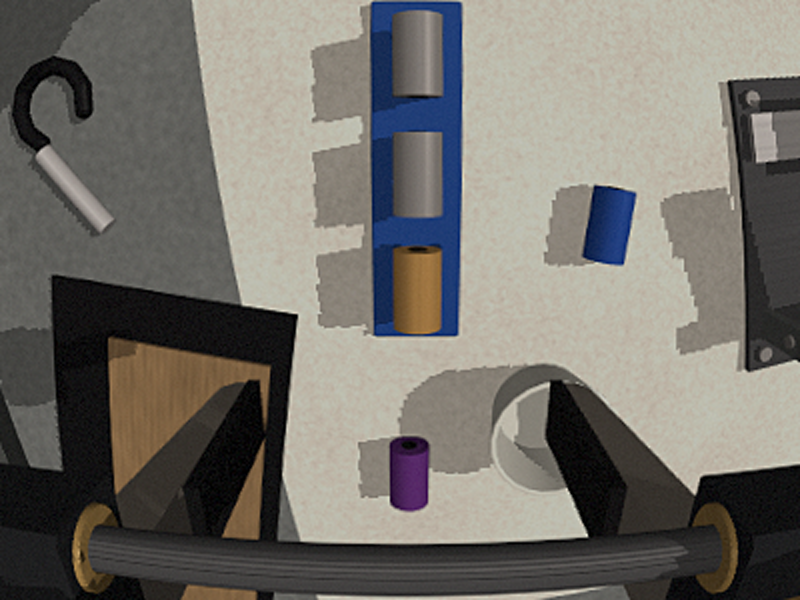

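s1 and s2 show the whole station: the plate corners, the knob at (421,47) in s1 and (583,95) in s2, the green pocket's white rim mark at (180,26) and (340,50), and the pedal pad at the left. r2 shows the brass roller at (417,290), in the rack place nearest the bottom of the picture.

Run:
```python
from h import *
np.set_printoptions(precision=4,suppress=True)
C={n:pickle.load(open(f"pics/{n}.pkl","rb")) for n in("s1","s2","r1","r2")}
f=lambda p:(np.array(p,float)+.5)/2-.5+[56,40]
cor={"s1":[(72,40),(610,11),(605,318),(97,326)],"s2":[(190,55),(731,59),(714,345),(214,356)]}
L=np.array([(-.115,-.2),(-.115,.2),(.115,.2),(.115,-.2)])
def P(x): return np.c_[L@Ro.from_euler('z',x[3]).as_matrix()[:2,:2].T+x[:2],np.full(4,x[2])]
g=lambda x:np.concatenate([proj(C[n],Q,True)-f(p) for n in cor for Q,p in zip(P(x),cor[n])])
r=least_squares(g,[.58,.08,.008,.035],loss="soft_l1");print("station",r.x,"res",r.fun.reshape(-1,2)) if 0 else print("station",r.x,g(r.x).reshape(-1,2))
Rz=Ro.from_euler('z',r.x[3]).as_matrix()
def T(n,a,b):
    X=tri([ray(C["s1"],f(a),1),ray(C["s2"],f(b),1)]); print(n,X,"local",Rz.T@(X-np.r_[r.x[:2],0]))
T("line1",(427,10),(608,59));T("line2",(423,36),(604,82));T("disc",(418,52),(584,95))
T("gmark",(180,26),(340,50));T("rmark",(300,12),(470,47))
T("y1",(253,113),(423,150));T("y2",(382,108),(552,150))
for i,(a,b) in enumerate(zip([(51,140),(120,131),(127,200),(63,207)],[(195,162),(274,157),(280,231),(203,235)])):T("pad%d"%i,a,b)
T("postL",(284,224),(452,262));T("postR",(358,222),(525,262))
from scipy.ndimage import label
obs=[]
for n in("r1","r2"):
    hsv=cv2.cvtColor(C[n]["pixels"],cv2.COLOR_BGR2HSV)
    m=cv2.inRange(hsv,(12,110,90),(28,255,255)); k,_,st,ce=cv2.connectedComponentsWithStats(m)
    e=proj(C[n],np.array([.591,-.374,.04]),True)
    j=min((j for j in range(1,k) if st[j,4]>150),key=lambda j:np.linalg.norm(ce[j]-e))
    pts=np.argwhere(_==j)[:,::-1]
    c,(w,h),a=cv2.minAreaRect(pts.astype(np.float32)); print(n,ce[j],c,w,h,a,st[j],e)
    obs.append(ray(C[n],c,1))
    q=[plane(C[n],p,.041,1) for p in cv2.boxPoints(((c),(w,h),a))]; print(np.array(q))
print("brass",tri(obs))
c=C["r2"]
print("rack corners",np.array([plane(c,f(p),.012,1) for p in [(372,3),(461,3),(458,335),(374,335)]]))
```

```text
station [0.5771 0.0774 0.006  0.0554] [[ 0.5274 -0.0653]
 [ 0.3947 -0.3179]
 [-0.3652  0.3536]
 [ 0.2073  1.0036]
 [ 0.3232 -1.1018]
 [-0.4544 -0.8063]
 [-0.5771  0.1003]
 [-0.1448  0.7699]]
line1 [0.4854 0.1367 0.0994] local [-0.0883  0.0643  0.0994]
line2 [0.4992 0.1352 0.0979] local [-0.0745  0.0621  0.0979]
disc [0.5042 0.1333 0.067 ] local [-0.0697  0.0599  0.067 ]
gmark [ 0.4848 -0.0135  0.066 ] local [-0.0972 -0.0856  0.066 ]
rmark [0.4806 0.0627 0.0674] local [-0.0972 -0.0093  0.0674]
y1 [0.5432 0.0373 0.0729] local [-0.0361 -0.0381  0.0729]
y2 [0.5394 0.1136 0.0727] local [-0.0357  0.0383  0.0727]
pad0 [ 0.5518 -0.0955  0.0856] local [-0.0348 -0.1712  0.0856]
pad1 [ 0.5497 -0.0501  0.0736] local [-0.0345 -0.1258  0.0736]
pad2 [ 0.5939 -0.0466  0.0727] local [ 0.0099 -0.1247  0.0727]
pad3 [ 0.5968 -0.0954  0.074 ] local [ 0.0101 -0.1736  0.074 ]
postL [0.6093 0.0571 0.0741] local [ 0.031  -0.022   0.0741]
postR [0.6073 0.1015 0.0744] local [0.0315 0.0224 0.0744]
r1 [197.7415 128.6112] (197.5, 128.5) 41.0 23.0 90.0 [186 108  24  42 967] [197.6553 128.2133]
[[ 0.5638 -0.3843  0.041 ]
 [ 0.5688 -0.3561  0.041 ]
 [ 0.6186 -0.3639  0.041 ]
 [ 0.6141 -0.3928  0.041 ]]
r2 [264.3002 185.7645] (264.0, 185.0) 42.0 22.0 90.0 [253 164  23  43 896] [264.0287 183.5376]
[[ 0.5643 -0.3842  0.041 ]
 [ 0.5679 -0.3573  0.041 ]
 [ 0.622  -0.3639  0.041 ]
 [ 0.6182 -0.3918  0.041 ]]
brass [ 0.5915 -0.3738  0.0438]
rack corners [[ 0.4052 -0.3774  0.012 ]
 [ 0.4125 -0.3205  0.012 ]
 [ 0.6354 -0.3502  0.012 ]
 [ 0.6275 -0.408   0.012 ]]
```

```bash
cat >> h.py <<'E'
S=np.array([.5771,.0774,0]);Y=.0554
Rz=Ro.from_euler('z',Y).as_matrix()
def W(x,y,z): return S+Rz@np.array([x,y,z])
E
python3 - <<'E'
from h import *
np.set_printoptions(precision=3,suppress=True)
k=lambda y,z:W(-.071,y,z)
y0=.0614
bot.goto(k(y0,.20),down(np.pi+Y)); print(bot.current_clock())
bot.set_gripper(.6); bot.line_to(k(y0,.092),max_speed=.12); print(bot.current_contact_force())
bot.set_gripper(0,25); print("op",bot.current_opening(),bot.current_contact_force(),bot.current_clock())
bot.line_to(k(.147,.092),max_speed=.05); print(bot.current_contact_force(),bot.current_ft_torque(),bot.current_clock())
for a in np.arange(.2,1.41,.2):
    bot.line_to(k(.147,.092),down(np.pi+Y-a)); print(round(a,2),bot.current_contact_force(),bot.current_ft_torque(),bot.current_clock())
E
```

```text
6.8417
[ 0.059  0.056 -0.514]
op 0.14639977719262928 [-1.36   1.668  1.175] 9.2833
[-1.622 -1.664  4.619] [-0.3    0.409 -0.022] 11.1417
0.2 [-2.535 -3.623  5.35 ] [-0.554  0.474 -0.06 ] 11.4917
0.4 [-2.936 -3.563  5.69 ] [-0.616  0.529 -0.091] 11.8417
0.6 [-2.984 -2.671  6.14 ] [-0.63   0.641 -0.083] 12.1917
0.8 [-3.067 -3.767  6.242] [-0.601  0.842 -0.09 ] 12.5417
1.0 [-5.336 -3.651  8.248] [-0.639  1.037 -0.029] 12.8917
1.2 [-6.606 -3.183  8.621] [-0.727  1.216 -0.032] 13.2417
1.4 [-8.36  -4.01  10.821] [-0.653  1.451  0.012] 13.5917
```

Run:
```python
from h import *
np.set_printoptions(precision=3,suppress=True)
k=lambda y,z:W(-.071,y,z)
for a in (1.45,1.5,1.55):
    bot.line_to(k(.147,.092),down(np.pi+Y-a)); bot.hold(.1);print(a,bot.current_contact_force(),bot.current_ft_torque(),bot.current_effort()[5],bot.current_opening(),bot.current_ee_pos()-k(.147,.092))
bot.set_gripper(.5)
bot.line_to(k(.147,.20),max_speed=.2)
bot.goto((.62,.08,.27),down(np.pi+Y)); im=snap("s3"); print(bot.current_clock())
cv2.imwrite("pics/s3.png",cv2.resize(im[40:240,56:456],(800,400),interpolation=cv2.INTER_CUBIC))
```

```text
1.45 [-7.691 -3.399  9.774] [-0.626  1.472  0.556] 0.59003921225667 0.15269710968071726 [-0.002 -0.    -0.   ]
1.5 [-6.388 -2.475  9.105] [-0.65   1.459  0.693] 0.707106851041317 0.16099913498910906 [-0.002 -0.    -0.   ]
1.55 [-7.403 -3.244  9.734] [-0.602  1.429  0.753] 0.7754819467663765 0.17053678086238178 [-0.001 -0.    -0.   ]
17.5833
```

View pics/s3.png

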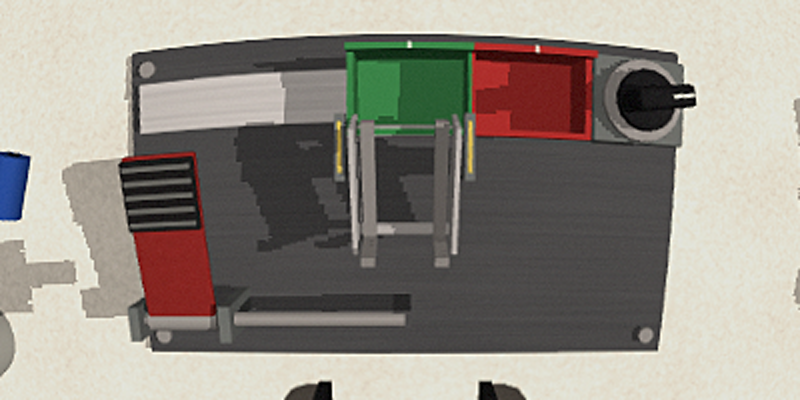

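s3 shows the green pocket's mark at (409,44), between the yellow marks at (340,148) and (471,148). The knob now lies along y, and the turning torque rose sharply past 1.4 rad, so it is at its stop. Next I'll check the alignment numerically, pick up the roller, and zoom in on the cradle for its seat.

Run:
```python
from h import *
np.set_printoptions(precision=4,suppress=True)
C=pickle.load(open("pics/s3.pkl","rb")); f=lambda p:(np.array(p,float)+.5)/2-.5+[56,40]
loc=lambda p,z:Rz.T@(plane(C,f(p),z,1)-S)
g=loc((409,44),.066);a=loc((340,148),.0728);b=loc((471,148),.0728);print(g,a,b,"off",g[1]-(a[1]+b[1])/2)
c=[]
for n in("s2","s3"):
    q=pickle.load(open(f"pics/{n}.pkl","rb")); u=proj(q,W(-.005,0,.06),1); x,y=int(u[0])-50,int(u[1])-50
    print(n,"crop origin",x,y); c.append(cv2.resize(q["pixels"][y:y+100,x:x+90],(396,440),interpolation=cv2.INTER_CUBIC))
cv2.imwrite("pics/z.png",np.hstack(c))
ang=np.pi-.135
bot.goto((.5915,-.3738,.15),down(ang)); bot.set_gripper(.65)
bot.line_to((.5915,-.3738,.050),max_speed=.12); print(bot.current_contact_force())
bot.set_gripper(0,30); print(bot.current_opening()*92,bot.current_grip_force())
bot.line_to((.5915,-.3738,.16),max_speed=.15); print(bot.current_contact_force(),bot.current_opening()*92,bot.current_clock())
```

```text
[-0.0974  0.0024  0.066 ] [-0.0352 -0.0377  0.0728] [-0.0352  0.0383  0.0728] off 0.002086790157757748
s2 crop origin 248 89
s3 crop origin 208 88
[ 0.7795 -0.3231  0.2657]
29.66777452843203 30.000002682209015
[-0.8653  0.294  -3.3342] 29.04770158376711 22.1333
```

View pics/z.png

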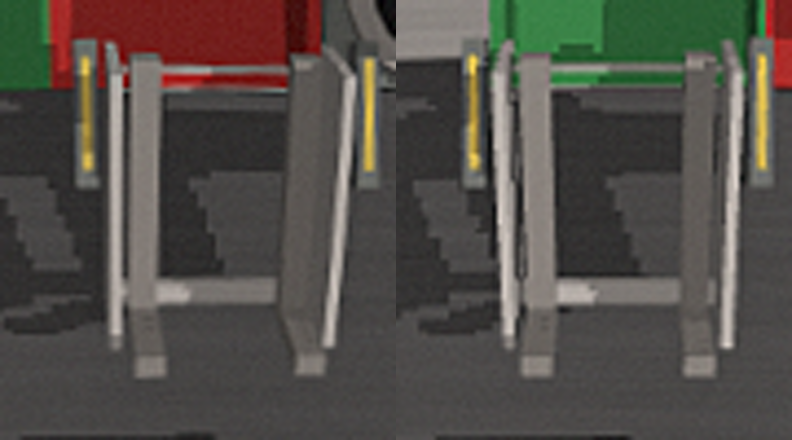

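The zoomed crop shows rails with their front ends at rows ~57, post feet at rows ~308, and front top edges of the posts at rows ~355. I'll fit the seat position from these.

Run:
```python
from h import *
np.set_printoptions(precision=4,suppress=True)
D={"s2":((248,89),[[(145,55),(145,308),(150,355)],[(303,58),(292,308),(310,355)]]),"s3":((208,88),[[(139,57),(142,308),(141,356)],[(303,58),(301,308),(303,356)]])}
for n,(o,rs) in D.items():
    C=pickle.load(open(f"pics/{n}.pkl","rb"))
    for r in rs:
        for p,z,dx in zip(r,(.070,.0483,.0769),(0,.0703,.0792)):
            X=Rz.T@(plane(C,(np.array(p)+.5)/4.4-.5+o,z,1)-S); print(n,X,"x_f",X[0]-dx)
print(bot.current_joints())
```

```text
s2 [-0.0515 -0.0223  0.07  ] x_f -0.05148834778849483
s2 [ 0.0207 -0.0215  0.0483] x_f -0.049592965289957006
s2 [ 0.0289 -0.0223  0.0769] x_f -0.05029021801425146
s2 [-0.051   0.0203  0.07  ] x_f -0.051007674389770136
s2 [0.0211 0.0217 0.0483] x_f -0.04916948905503206
s2 [0.0295 0.0215 0.0769] x_f -0.04974763199344802
s3 [-0.0505 -0.0221  0.07  ] x_f -0.05050506654030589
s3 [ 0.0208 -0.0233  0.0483] x_f -0.04954473672913172
s3 [ 0.0293 -0.022   0.0769] x_f -0.04986350823458732
s3 [-0.0502  0.0212  0.07  ] x_f -0.05020015510707609
s3 [0.0208 0.0225 0.0483] x_f -0.04951091122785896
s3 [0.0294 0.0214 0.0769] x_f -0.04983260689964317
[-0.7358  0.533   1.2754  0.      1.3361 -2.1716]
```

Run:
```python
from h import *
np.set_printoptions(precision=3,suppress=True)
r=down(np.pi/2+Y)
bot.goto(W(.0085,0,.17),r); print(bot.current_clock(),bot.current_opening()*92)
bot.line_to(W(.0085,0,.095),max_speed=.12); print(bot.current_contact_force())
bot.line_to(W(.0085,0,.0765),max_speed=.03); print(bot.current_contact_force())
bot.set_gripper(.52); print(bot.current_contact_force())
bot.line_to(W(.0085,0,.17),max_speed=.12)
bot.goto(W(-.015,-.15,.20),r); bot.set_gripper(0,30); im=snap("p1"); print(bot.current_clock())
cv2.imwrite("pics/p1.png",cv2.resize(im,(800,600)))
```

```text
23.9083 28.961673780492827
[ 0.263  0.35  -2.269]
[-0.005  0.735 -2.609]
[ 0.163 -0.678 -0.533]
28.3667
```

View pics/p1.png

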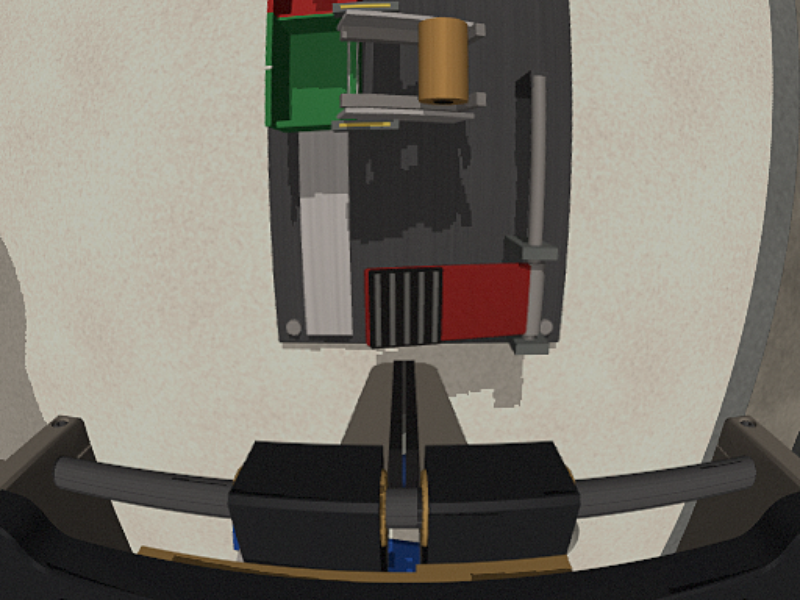

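The brass roller lies across the rails against the posts at (443,60), and the pedal pad is clear at (405,305). Now I'll press the pedal.

Run:
```python
from h import *
np.set_printoptions(precision=3,suppress=True)
p=lambda z:W(-.013,-.15,z)
bot.line_to(p(.105),max_speed=.12); bot.line_to(p(.075),max_speed=.05)
z=.075
while z>.062:
    F=bot.current_contact_force()[2]; print(round(z,4),F,bot.current_ee_pos()[2])
    if F>22: break
    z-=.0015; bot.line_to(p(z),max_speed=.04)
bot.hold(.8); print(bot.current_contact_force())
bot.line_to(p(.11),max_speed=.06); bot.line_to(p(.20)); bot.hold(.3); im=snap("p2"); print(bot.current_clock())
cv2.imwrite("pics/p2.png",cv2.resize(im,(800,600)))
```

```text
0.075 9.859038967387065 0.07575535383749421
0.0735 8.886580119706093 0.0739925926081666
0.072 8.849770514595546 0.0724857822040533
0.0705 9.83807870585155 0.07099140224344738
0.069 17.131317407438974 0.07071724658670672
0.0675 26.60443731493366 0.07056367402379918
[-16.107   0.612  25.774]
34.0667
```

View pics/p2.png

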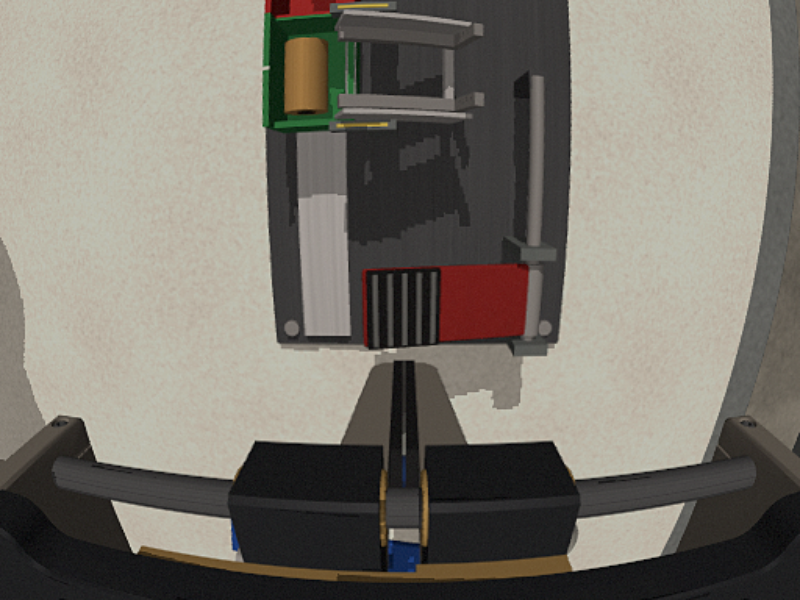

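The roller lies in the green pocket at (305,75). The pedal is back up and the robot is clear of everything.

```bash
python3 -c "
from h import *
print(bot.job_done())"
```

```text
the job is handed in; nothing more can be done
None
```

The job is done and handed in at about 34 s: the tray is clamped with the green pocket about 2 mm off the cradle's centre line, the pedal tipped the brass roller into that pocket and came back up, and I touched none of the parts to be left alone.

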